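Click the camera into its quick-release clamp and shut the gate

ROBOT

A 6-joint arm with a two-finger parallel gripper is mounted at the origin on the work surface. World frame = base frame: x ahead of the robot, y to its left, z up, the work surface at z = 0. Lengths are in m, angles in rad, forces in N, time in s.
With the tool pointing down it reaches from about 0.3 to 0.85 m from the base axis. Payload 4.2 kg.
Tool frame: the origin (TCP) lies at the very end of the fingers, on their centre line; the grasp point (between the pads) lies 19 mm behind it; y points along the fingers, z is the direction in which the jaws open and shut, and the axes are right-handed (so a half turn about y gives the same grasp; the last joint's range is limited). The gripper opens to 91 mm and grips with 3 to 60 N. Pads are 32 mm wide; open, the fingers measure 118 mm over their backs; the gripper's body (76 mm by 178 mm) begins 60 mm behind the grasp point.
Start: joints at [1.102, 0.32, 1.565, -0, 1.257, -0.02], TCP at [0.249, 0.518, 0.214] pointing down, gripper open.
Joint ranges: [-3.11, 3.11], [-0.84, 2.01], [0.21, 2.61], [-1.34, 4.49], [0.05, 2.63], [-2.56, 2.56]. Speed limits (rad/s): [2.57, 2.57, 3.14, 3.14, 3.14, 3.14].

INTERFACE

Orientations are given as a rotation vector (axis times angle).
In Python, from plant import bot gives the robot as it stands. The module is installed in compiled form; this text tells all that it offers.
- The arm moves only by the tool step_arm, never from a script. Its argument "motion" is a list that holds one entry, the list of rows, each a list of 7 numbers: the shift along the world's x, y, z in m, then the turn, a rotation vector about the world's x, y, z in rad, then the finger opening in m, from 0 to 0.0912. In form: [[[tx, ty, tz, wx, wy, wz, fingers], ...]]. A call has 1 to 5 rows; each row shifts and turns the commanded pose from where the row before left it; what a row does not reach is not made up. A row lasts 1/10 s, in which the tool goes at most 50 mm and 8.59 degrees, less where a joint would pass 70% of its speed; a pose out of reach is approached as far as the arm can. A call is refused whole if a number of a shift passes 0.05 or a number of a turn 0.15, either way. A call with a gripper value outside its range is refused whole. The fingers move at their own pace and stop on an object; the grip force is fixed at half the most. Time passes only in rows, so rows that do not move let the fingers close. It gives the time, the measured TCP pose, the force and the opening at its end, in the units of the state.
- bot.read_state(): the state, without advancing time (a new reading comes with each control period).
- bot.read_camera(name): name is "side" or "top" or "wrist"; returns (picture, depth): 480x640x3 uint8, red, green, blue; 480x640 float32, m along the optical axis (not along the pixel's ray), 0 where there is no reading.
- bot.camera_model(name): a dict with "vfov" (degrees; the focal length in pixels is half the picture's height over the tangent of half this angle, whatever the lens; pixels are square), "cx", "cy" (the principal point, pixels), "R" (3x3) and "t" (3): a world point X has camera coordinates R X + t. Camera axes: x right, y down, z forward; pixel columns grow to the right and rows downward; lengths in m; the calibration is good to about 2 mm. A picture is of the moment at which its call begins: read the wrist's pose just before it. camera_model takes no time and is no camera call; for the wrist camera it gives the pose at the moment of the call.
- bot.finish_job(): hands the job in, once; it reports no verdict.
The state is a dict: "clock": time; "joints": joint angles; "qvel": joint speeds; "joint_torque": joint torques, N m; "ee_pos": TCP position; "tcp_rot": TCP orientation; "wrist_force": force on the tool from outside, world axes, zero at the start; "wrist_torque": the same for the moment, N m; "opening": finger opening in m.
Only numpy, scipy, OpenCV 4.12 (cv2) and the standard library are available. Lean on these libraries where they do the work, as an engineer would, in place of code of your own. Each camera call takes 0.05 s, during which the arm holds its last target. There are 200 camera calls.

TASK

Get the camera ready for the product shot: pick it up, set its foot plate at the open mouth of the clamp and push it in under the lips, lens first, until it clicks fully home. Then swing the red gate fully shut behind it by its black post. Keep the camera upright and leave the pots and the tape roll where they are.

Things in the scene. Friction and masses are not known exactly. Their poses are not given: they have to be found in the camera images.
- camera: Black camera, 0.5 kg, upright on an aluminium foot plate. Origin: centre of the plate's underside; +x where the lens points, z up. Plate (mm): x -45..45, y -30..30, 8 thick, a 4 deep notch in each side edge at x 14..26. Neck y -17..17, z 8..18. Body x -25..15, y -62..62, z 18..80. Viewfinder hump on top: x -25..15, y -25..25, up to z 104.
- camera_top (a point): Middle of the top of the camera's hump: x -5, y 0, z 104 mm in the camera's frame. Best gripped from above here across the 40 mm thickness (fingers closing along camera x), above the lens: between z 76 and 104 mm.
- clamp: Quick-release clamp fixed to the table. Origin: on the table under the seat; +x is the push-in direction, z up. Dark base (mm): x -110..56, y -55..55, 20 high. Channel on it: flared mouth about 80 wide at x -48, narrowing to 63 between the walls from x -30. Lips over the plate's edges from x -30 to 46, underside z 30.5, top z 36.5, 49 apart. Sprung balls in the walls at x 20.
- seat (a point): Point on the channel floor where the origin of the camera's plate rests when it is home (20 mm above the clamp's origin, axes as the clamp). The channel and balls are slick (friction about 0.2), but a plate pushed in askew can bind.
- mouth (a point): Point on the flat open landing behind the channel, level with its floor: clamp x -80, y 0, z 20 mm. A plate set down with its origin here, pointing along clamp +x, lies wholly behind the lips, its nose at clamp x -35 within the mouth's flare.
- ball_left (a joint): Sprung detent ball in the wall at clamp +y: 0 = fully out (2.5 mm into the plate's path, or in the plate's notch), up to 0.005 m pushed back. The plate's nose meets both balls 31 mm short of home and must push them back (about 8 to 12 N); they ride on its edges from 24 to 7 mm short (about 3 N), then snap into its notches and draw it home.
- ball_right (a joint): The same ball in the wall at clamp -y.
- gate (a joint): Red gate on an upright pivot: 0 = open, 1.6 rad = fully shut; it turns counter-clockwise seen from above to shut. Open, its 48 mm arm points to clamp -x beside the landing and its handle to clamp +y; shut, the arm bars the channel close behind the plate and the handle points to clamp -x. It stays where left (about 1 N at the post moves it) and cannot shut unless the plate is home.
- gate_pivot (a point): On the gate's pivot axis, clamp x -54, y 48, z 34 mm.
- gate_post (a point): Top centre of the black upright post at the end of the gate's handle, 70 mm from the pivot axis; the post is 14 mm in diameter and stands from z 25 to z 70 mm above the table.
- pot_cork: Faceted white pot with a cork, 100 mm across, 102 mm high; origin under its centre. Not to be disturbed.
- pot_pencils: Faceted white pot with pencils, 100 mm across, about 170 mm high; origin under its centre. Not to be disturbed.
- tape: Roll of yellow tape lying flat, 92 mm across, 25 mm high; origin under its centre. Not to be disturbed.
- camera_lens (a point): Centre of the lens's front: x 60, y 0, z 46 mm in the camera's frame. The lens is 52 mm across and sticks out of the body's front from x 15 to 60, so its top is at z 72. A hand grip at y -61..-37, z 22..74 sticks out to x 28.
- stop (a point): Foot of the red end stop's face, clamp x 46, z 20 mm; the stop is 16 mm high. A plate that is home has its nose about 1 mm from it or touching it.
Not all that is in view belongs to the job. Of the things like the clamp, leave any that is purple or turquoise; of the rest the larger one is meant.

How it is judged:
By the outcome, as a careful person would: the job done as asked, in the order asked, and still so for the second after the job is handed in, with the robot touching nothing.
It also fails if it takes over 54 s, if anything falls off the work surface, if the arm or the gripper's body presses on something with over 40 N, if the wrist force passes 120 N, or if a joint passes its speed limit or range.

## Working session

There is one attempt and no reset: what is moved stays moved. The work goes in short steps, Python scripts to look and compute and a tool call to move; the robot and the scene stay as the last step left them, time stands still between calls to the robot, and variables do not carry over. Pictures are saved under pics/ and viewed, about 8 in all and at most 12, crops included, and the job is handed in when it is done.

Besides the shell and the picture viewer there is one more tool, called after "Emit:" as name(argument=value, ...), one argument or row to a line, values as JSON. step_arm: Moves the arm, as the interface text tells. Its arguments: {"type":"object","properties":{"motion":{"type":"array","items":{"type":"array","items":{"type":"array","items":{"type":"number"}}}}},"required":["motion"]}

```bash
mkdir -p pics; cat > h.py <<'E'
from plant import bot
import numpy as np, cv2
from scipy.spatial.transform import Rotation as Ro
def snap(n,tag):
    m=bot.camera_model(n); im,d=bot.read_camera(n)
    np.savez(f'{tag}.npz',im=im,d=d,R=m['R'],t=m['t'],f=240/np.tan(np.radians(m['vfov'])/2),c=[m['cx'],m['cy']])
    cv2.imwrite(f'pics/{tag}.png',im[:,:,::-1]); return m
def load(tag): return np.load(f'{tag}.npz')
def ray(z,u,v): return np.array([(u-z['c'][0])/z['f'],(v-z['c'][1])/z['f'],1.])
def px(z,u,v,d=None):
    d=z['d'][int(v),int(u)] if d is None else d
    return z['R'].T@(ray(z,u,v)*d-z['t'])
def pz(z,u,v,h):  # intersect plane z=h
    o=-z['R'].T@z['t']; r=z['R'].T@ray(z,u,v); return o+r*(h-o[2])/r[2]
def cloud(z):
    v,u=np.mgrid[0:480,0:640]; d=z['d']
    P=np.stack([(u-z['c'][0])/z['f']*d,(v-z['c'][1])/z['f']*d,d],-1)-z['t']
    return P@z['R']
def crop(tag,out,u0,v0,w,h,s):
    im=cv2.imread(f'pics/{tag}.png')[v0:v0+h,u0:u0+w]; cv2.imwrite(f'pics/{out}.png',cv2.resize(im,None,fx=s,fy=s,interpolation=cv2.INTER_CUBIC))
E
python3 - <<'E'
from h import *
for n in ('top','side'):
    m=snap(n,n); print(n,m['vfov'],m['cx'],m['cy'],-np.array(m['R']).T@m['t'])
s=bot.read_state(); print({k:np.round(v,3) for k,v in s.items()}); print(Ro.from_rotvec(s['tcp_rot']).as_matrix().round(3))
E
```

```text
top 52.52460354934976 318.33563364934633 234.94459622918416 [0.41050607 0.03753025 0.92480389]
side 55.957755071595656 326.68022725659654 242.92374893405332 [0.5011166  0.74400382 0.69365592]
{'clock': np.float64(0.1), 'joints': array([ 1.102,  0.32 ,  1.566, -0.   ,  1.257, -0.02 ]), 'qvel': array([-0.001, -0.001, -0.002, -0.   ,  0.001, -0.   ]), 'joint_torque': array([ 1.0000e-03, -4.1333e+01, -2.3251e+01,  7.3000e-02,  4.2000e-02,
       -0.0000e+00]), 'ee_pos': array([0.249, 0.518, 0.213]), 'tcp_rot': array([-1.544,  0.352, -0.352]), 'wrist_force': array([-0.477, -0.193,  1.121]), 'wrist_torque': array([-0.002,  0.025, -0.018]), 'opening': np.float64(0.091)}
[[ 0.901 -0.001  0.434]
 [-0.434 -0.001  0.901]
 [-0.    -1.    -0.002]]
```

View pics/top.png

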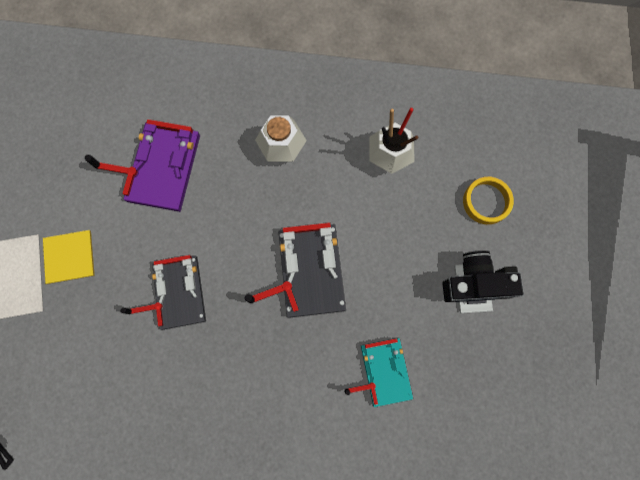

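View pics/side.png

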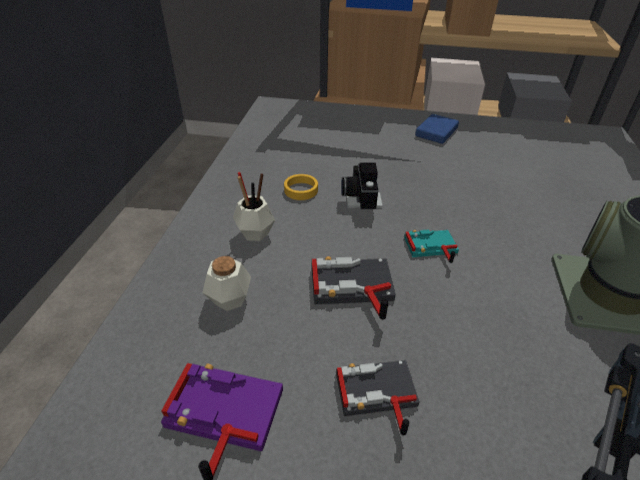

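Like the clamp there are: purple (160,165), turquoise (388,372), small dark (180,292) and large dark (310,270). Purple and turquoise are excluded, and of the two dark ones the larger is at (310,270). The camera is at (480,280) with its lens pointing up in the image. I'll confirm in a crop.

```bash
python3 - <<'E'
from h import *
z=load('top'); print(z['R'].round(3)); 
crop('top','c1',235,215,115,110,6)
crop('top','c2',435,240,100,80,7)
P=cloud(z)
# table check, clamp base corners
print('table',px(z,420,250),px(z,250,350),'base top',px(z,310,300))
E
```

```text
[[ 0.12  -0.993  0.001]
 [-0.969 -0.118 -0.218]
 [ 0.217  0.026 -0.976]]
table [ 6.10159601e-01 -1.37149772e-01 -5.13319299e-04] [0.38426573 0.16086996 0.00186705] base top [0.4872352  0.06179977 0.01970319]
```

View pics/c1.png

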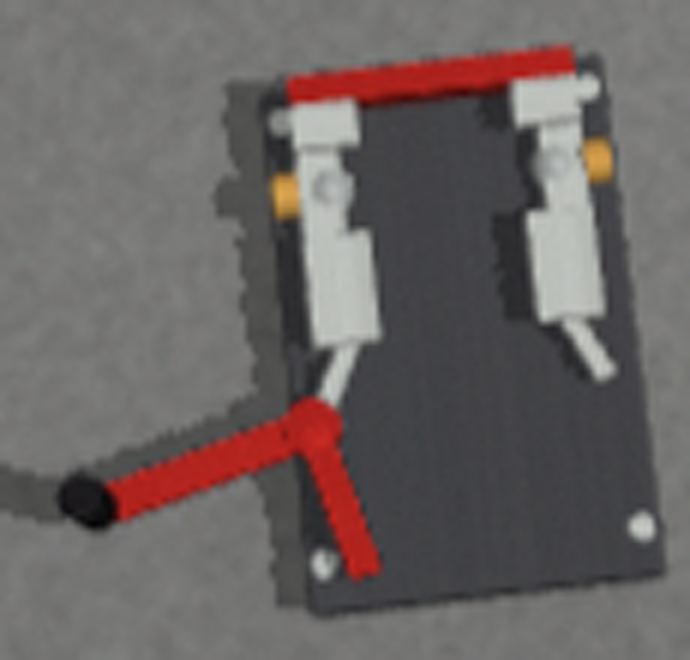

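View pics/c2.png

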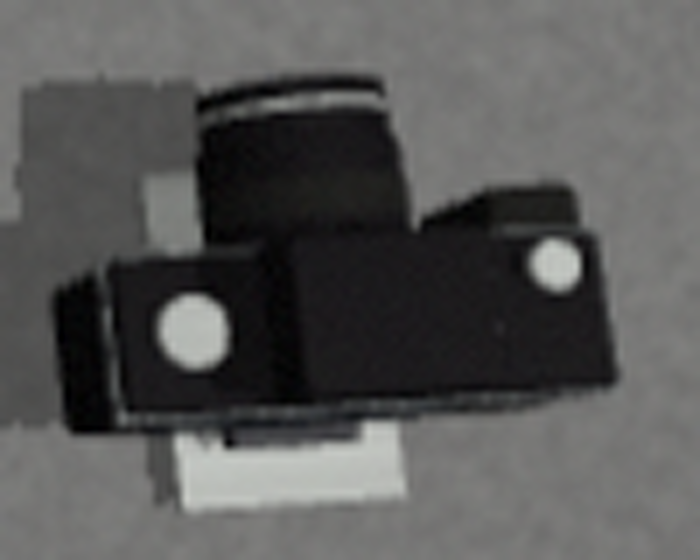

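The crop confirms it: this is the large dark clamp, with the end stop at the top, mouth at the bottom and the gate post at about (250,298). The gate arm looks slightly turned from fully open. The camera's lens points up in the image (world +x).

```bash
python3 - <<'E'
from h import *
z=load('top'); P=cloud(z)
def rect(name,u0,v0,u1,v1,h0,h1,mask=None):
    v,u=np.mgrid[0:480,0:640]; Q=P[(u>=u0)&(u<u1)&(v>=v0)&(v<v1)&(P[...,2]>h0)&(P[...,2]<h1)&(z['d']>0)]
    r=cv2.minAreaRect((Q[:,:2]*1000).astype(np.float32)); print(name,len(Q),np.round(r[0],1),np.round(r[1],1),round(r[2],2),'zmed',np.median(Q[:,2]).round(4))
rect('base',268,215,350,325,.016,.024)
rect('smallbase',150,250,210,330,.008,.024)
rect('hump',435,240,535,320,.099,.11)
rect('body',435,240,535,320,.074,.11)
rect('plate',435,240,535,320,.004,.011)
c=lambda x,y:((x+.5)/6-.5+235,(y+.5)/6-.5+215)
for n,(x,y,h) in dict(br=(663,573,.02),bl=(308,612,.02),tr=(600,55,.02),tl=(262,95,.02),piv=(312,425,.04),armtip=(367,572,.04),post=(82,498,.07),stopl=(290,78,.036),stopr=(573,50,.036),balll=(328,184,.0365),ballr=(553,162,.0365)).items():
    u,v=c(x,y); print(n,(round(u,1),round(v,1)),pz(z,u,v,h).round(4),px(z,round(u),round(v)).round(4))
c=lambda x,y:((x+.5)/7-.5+435,(y+.5)/7-.5+240)
for n,(x,y,h) in dict(platebl=(183,512,.008),platebr=(405,497,.008),hbl=(305,400,.104),bodyr=(617,382,.08),bodyfr=(597,235,.08)).items():
    u,v=c(x,y); print(n,(round(u,1),round(v,1)),pz(z,u,v,h).round(4),px(z,round(u),round(v)).round(4))
E
```

```text
base 3730 [544.6  66.6] [165.1 110. ] 13.5 zmed 0.0202
smallbase 2460 [472.8 313.5] [126.2  93.6] 17.53 zmed 0.0159
hump 705 [ 544.5 -241.4] [40. 51.] 10.45 zmed 0.1039
body 1799 [ 555.6 -240.1] [ 64.3 127.1] 10.39 zmed 0.0836
plate 422 [ 569.6 -258.6] [143.4 179.8] 6.89 zmed 0.0078
br (345.1, 310.1) [ 0.4766 -0.0047  0.02  ] [ 0.4776 -0.005   0.0092]
bl (285.9, 316.6) [0.4518 0.102  0.02  ] [4.520e-01 1.031e-01 3.000e-04]
tr (334.6, 223.8) [0.6371 0.0331 0.02  ] [0.6407 0.0321 0.004 ]
tl (278.2, 230.4) [0.6111 0.1384 0.02  ] [0.616  0.1411 0.0013]
piv (286.6, 285.4) [0.5066 0.1069 0.04  ] [0.5079 0.1066 0.0356]
armtip (295.8, 309.9) [0.4648 0.0845 0.04  ] [0.4654 0.0847 0.0278]
post (248.2, 297.6) [0.4741 0.1683 0.07  ] [0.4735 0.1689 0.0682]
stopl (282.9, 227.6) [0.6141 0.1287 0.036 ] [0.6138 0.1286 0.0335]
stopr (330.1, 222.9) [0.6337 0.0417 0.036 ] [0.6336 0.0419 0.0356]
balll (289.2, 245.2) [0.5818 0.1123 0.0365] [0.5832 0.1133 0.0314]
ballr (326.8, 241.6) [0.5972 0.0438 0.0365] [0.5971 0.0432 0.0334]
platebl (460.7, 312.7) [ 0.4986 -0.2199  0.008 ] [ 4.989e-01 -2.226e-01  4.000e-04]
platebr (492.4, 310.6) [ 0.5097 -0.2784  0.008 ] [ 0.5097 -0.2804  0.    ]
hbl (478.1, 296.7) [ 0.5196 -0.2205  0.104 ] [ 0.5208 -0.2245  0.0905]
bodyr (522.7, 294.1) [ 0.5365 -0.3045  0.08  ] [ 0.5372 -0.3062  0.0772]
bodyfr (519.9, 273.1) [ 0.5727 -0.2985  0.08  ] [ 0.574  -0.3008  0.0749]
```

Measured, all cross-checked against the given sizes:
- **Clamp:** origin (0.571, 0.073), yaw 13.5°.
- **Pivot:** (0.507, 0.107), as expected.
- **Gate:** ajar by about 0.25 rad, with the post at (0.474, 0.168).
- **Camera:** hump centre (0.5445, -0.2414), yaw 10.45°.

I'll nudge the gate fully open first so the landing is clear.

Emit:
step_arm(
  motion=[
    [[0.021,-0.041,0,0,0,-0.126,0],[0.021,-0.041,0,0,0,-0.126,0],[0.021,-0.041,0,0,0,-0.126,0],[0.021,-0.041,0,0,0,-0.126,0],[0.021,-0.041,0,0,0,-0.126,0]],
  ],
)

```text
clock: 0.6
ee_pos: [0.3548, 0.3113, 0.2137]
tcp_rot: [-1.402, 0.843, -0.843]
wrist_force: [0.9, 0.3, 0.2]
opening: 0.0543
```

Emit:
step_arm(
  motion=[
    [[0.021,-0.041,-0.02,0,0,0,0],[0.021,-0.041,-0.02,0,0,0,0],[0.021,-0.041,-0.02,0,0,0,0],[0.021,-0.041,-0.02,0,0,0,0],[0,0,0,0,0,0,0]],
  ],
)

```text
clock: 1.1
ee_pos: [0.438, 0.1451, 0.1318]
tcp_rot: [-1.406, 0.847, -0.843]
wrist_force: [-0.8, 0.8, -0.4]
opening: 0.0142
```

Emit:
step_arm(
  motion=[
    [[0.0,0.004,-0.03,0,0,0,0],[0,0,-0.03,0,0,0,0],[0,0,-0.02,0,0,0,0],[0.01,0.006,0,0,0,0,0],[0.008,0.004,0,0,0,0,0]],
  ],
)

```text
clock: 1.6
ee_pos: [0.4575, 0.1651, 0.0549]
tcp_rot: [-1.401, 0.838, -0.84]
wrist_force: [0.5, 0.8, -0.6]
opening: 0.0006
```

Emit:
step_arm(
  motion=[
    [[0.006,0.003,0,0,0,0,0],[0.005,0.003,0,0,0,0,0],[0.004,0.002,0,0,0,0,0],[0.002,0.001,0,0,0,0,0],[0,0,0,0,0,0,0]],
  ],
)

```text
clock: 2.1
ee_pos: [0.4731, 0.1728, 0.0546]
tcp_rot: [-1.403, 0.84, -0.84]
wrist_force: [-2.2, -0.4, 0.2]
opening: 0.0002
```

Emit:
step_arm(
  motion=[
    [[0.002,0.0,0,0,0,0,0],[0.002,0.0,0,0,0,0,0],[0,0,0,0,0,0,0]],
  ],
)

```text
clock: 2.4
ee_pos: [0.4738, 0.1721, 0.0538]
tcp_rot: [-1.407, 0.845, -0.836]
wrist_force: [-7.0, -0.7, 4.4]
opening: 0.0004
```

Emit:
step_arm(
  motion=[
    [[-0.015,-0.01,0,0,0,0,0],[-0.015,-0.01,0.0,0,0,0,0],[0,0,0.045,0,0,0,0],[0,-0.01,0.05,0,0,0,0],[0.015,-0.045,0.04,0,0,-0.07,0.075]],
  ],
)

```text
clock: 2.9
ee_pos: [0.4602, 0.1083, 0.1839]
tcp_rot: [-1.375, 0.888, -0.893]
wrist_force: [1.6, -0.6, -0.2]
opening: 0.0057
```

Emit:
step_arm(
  motion=[
    [[0.015,-0.045,0,0,0,-0.07,0.075],[0.015,-0.045,0,0,0,-0.07,0.075],[0.015,-0.045,0,0,0,-0.07,0.075],[0.015,-0.045,0,0,0,-0.03,0.075],[0.015,-0.045,0,0,0,0,0.075]],
  ],
)

```text
clock: 3.4
ee_pos: [0.5352, -0.1205, 0.1809]
tcp_rot: [-1.288, 1.073, -1.076]
wrist_force: [1.1, 0.8, -0.1]
opening: 0.0459
```

```bash
python3 - <<'E'
from h import *
m=snap('top','top2'); m=snap('wrist','w1'); s=bot.read_state(); print(s['ee_pos'],s['wrist_force'],s['clock']); R=Ro.from_rotvec(s['tcp_rot']).as_matrix(); print(R.round(3), np.degrees(np.arctan2(R[1,2],R[0,2])))
a=cv2.imread('pics/top2.png')[200:340,230:350]; b=cv2.imread('pics/w1.png')
cv2.imwrite('pics/c3.png',np.hstack([cv2.resize(a,(360,420),interpolation=cv2.INTER_CUBIC),cv2.resize(b,(440,330))[:, :].copy() if 0 else cv2.copyMakeBorder(cv2.resize(b,(440,330)),0,90,0,0,0)]))
E
```

```text
[ 0.53648927 -0.12352031  0.18050067] [-0.93708112  0.59428702  1.1231366 ] 3.5
[[ 0.176  0.003  0.984]
 [-0.984 -0.003  0.176]
 [ 0.003 -1.     0.003]] 10.11309855830289
```

View pics/c3.png

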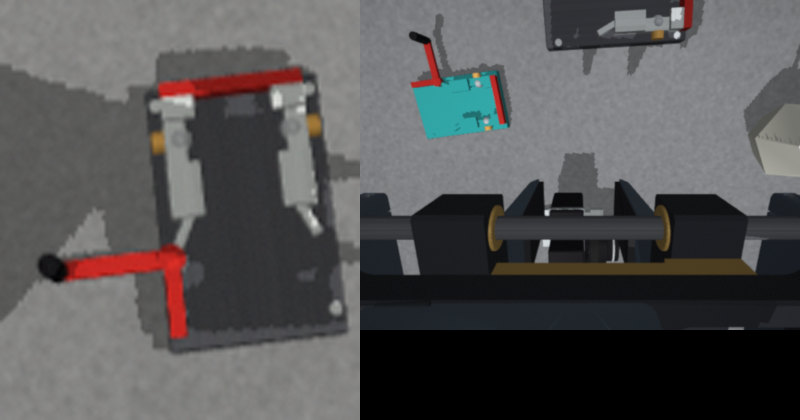

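The gate is now fully open: arm along the clamp's left side, post at crop (52,268). Next I go over the camera and down to grip it.

Emit:
step_arm(
  motion=[
    [[0.004,-0.045,0,0,0,0.006,0.075],[0.003,-0.045,0,0,0,0,0.075],[0.001,-0.028,0,0,0,0,0.075],[0,0,0,0,0,0,0.075],[0,0,0,0,0,0,0.075]],
  ],
)

```text
clock: 4.0
ee_pos: [0.5422, -0.2359, 0.1803]
tcp_rot: [-1.291, 1.071, -1.07]
wrist_force: [-1.5, 0.8, -0.2]
opening: 0.0748
```

```bash
python3 - <<'E'
from h import *
s=bot.read_state(); print(s['ee_pos'],s['wrist_force'],s['opening']); R=Ro.from_rotvec(s['tcp_rot']).as_matrix(); print(R.round(3), np.degrees(np.arctan2(R[1,2],R[0,2])))
E
```

```text
[ 0.54217826 -0.23593     0.1803332 ] [-1.53640864  0.78338215 -0.22018469] 0.07480514012404547
[[ 0.186  0.     0.983]
 [-0.983  0.001  0.186]
 [-0.001 -1.     0.   ]] 10.715832135888212
```

Emit:
step_arm(
  motion=[
    [[0.002,-0.005,-0.035,0,0,-0.003,0.075],[0,0,-0.035,0,0,0,0.075],[0,0,-0.022,0,0,0,0.075],[0,0,-0.01,0,0,0,0.075],[0,0,0,0,0,0,0.075]],
  ],
)

```text
clock: 4.5
ee_pos: [0.5437, -0.2397, 0.0776]
tcp_rot: [-1.292, 1.073, -1.069]
wrist_force: [0.0, 0.6, -0.7]
opening: 0.0748
```

Emit:
step_arm(
  motion=[
    [[0,0,0,0,0,0,0.03],[0,0,0,0,0,0,0.03],[0,0,0,0,0,0,0.03],[0,0,0,0,0,0,0.03],[0,0,0,0,0,0,0.03]],
  ],
)

```text
clock: 5.0
ee_pos: [0.5443, -0.2415, 0.0791]
tcp_rot: [-1.291, 1.071, -1.073]
wrist_force: [0.0, -0.5, 2.7]
opening: 0.0398
```

```bash
python3 - <<'E'
from h import *
s=bot.read_state(); print(s['ee_pos'],s['wrist_force'],s['wrist_torque'],s['opening']); R=Ro.from_rotvec(s['tcp_rot']).as_matrix(); print(np.degrees(np.arctan2(R[1,2],R[0,2])))
E
```

```text
[ 0.54434141 -0.24146398  0.07910789] [ 0.03467708 -0.52207372  2.72265517] [-0.00759225  0.11408701  0.06041159] 0.039807734423865045
10.59615065597745
```

Emit:
step_arm(
  motion=[
    [[0,0,0.01,0,0,0,0.03],[0,0,0.02,0,0,0,0.03],[0,0,0.03,0,0,0,0.03],[-0.002,0.01,0.03,0,0,0,0.03],[-0.004,0.02,0.01,0,0,0,0.03]],
  ],
)

```text
clock: 5.5
ee_pos: [0.5397, -0.2123, 0.1814]
tcp_rot: [-1.289, 1.068, -1.078]
wrist_force: [1.1, -0.1, -5.2]
opening: 0.0399
```

Emit:
step_arm(
  motion=[
    [[-0.006,0.03,0,0,0,0.01,0.03],[-0.006,0.03,0,0,0,0.01,0.03],[-0.006,0.03,0,0,0,0.01,0.03],[-0.006,0.03,0,0,0,0.01,0.03],[-0.006,0.03,0,0,0,0.01,0.03]],
  ],
)

```text
clock: 6.0
ee_pos: [0.5061, -0.0589, 0.1773]
tcp_rot: [-1.313, 1.037, -1.031]
wrist_force: [-0.2, 0.1, -5.5]
opening: 0.04
```

Emit:
step_arm(
  motion=[
    [[-0.006,0.03,0,0,0,0,0.03],[-0.006,0.03,0,0,0,0,0.03],[-0.005,0.025,0,0,0,0,0.03],[-0.003,0.02,0,0,0,0,0.03],[0,0.01,0,0,0,0,0.03]],
  ],
)

```text
clock: 6.5
ee_pos: [0.4859, 0.0558, 0.1776]
tcp_rot: [-1.314, 1.035, -1.031]
wrist_force: [-0.6, -1.3, -5.9]
opening: 0.0395
```

Emit:
step_arm(
  motion=[
    [[0,0,0,0,0,0,0.03],[0,0,0,0,0,0,0.03],[0,0,0,0,0,0,0.03]],
  ],
)

```text
clock: 6.8
ee_pos: [0.4882, 0.0529, 0.1784]
tcp_rot: [-1.312, 1.035, -1.035]
wrist_force: [1.4, 0.0, -6.0]
opening: 0.0401
```

```bash
python3 - <<'E'
from h import *
s=bot.read_state(); print(s['ee_pos'],s['wrist_force'],s['wrist_torque'],s['opening']); R=Ro.from_rotvec(s['tcp_rot']).as_matrix(); print(R.round(4),np.degrees(np.arctan2(R[1,2],R[0,2])))
snap('side','s2'); snap('top','t3'); crop('s2','c4',270,130,180,150,4.4)
E
```

```text
[0.48815351 0.05293121 0.1783645 ] [ 1.38744852  0.01986208 -6.03551683] [-0.02474986  0.08159687 -0.01077783] 0.04009201478833621
[[ 2.321e-01 -4.000e-04  9.727e-01]
 [-9.727e-01 -5.000e-04  2.321e-01]
 [ 4.000e-04 -1.000e+00 -5.000e-04]] 13.418064698485107
```

View pics/c4.png

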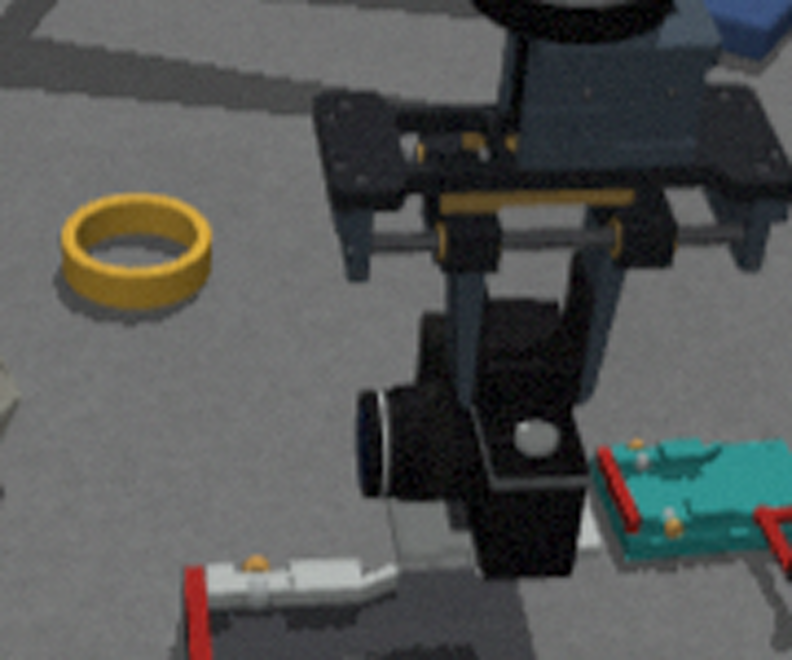

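```bash
python3 - <<'E'
from h import *
a=np.radians(13.45); O=np.array([.571,.0729]); Rt=np.array([[np.cos(a),np.sin(a)],[-np.sin(a),np.cos(a)]])
def loc(tag):
    P=cloud(load(tag)); xy=(P[...,:2]-O)@Rt.T*1000; return xy[...,0],xy[...,1],P[...,2]*1000
def lips(tag):
    x,y,h=loc(tag)
    for x0 in range(-30,46,12):
        q=(x>x0)&(x<x0+12)&(h>33)&(h<40)&(abs(y)<60); l=y[q&(y>0)]; r=y[q&(y<0)]
        if len(l)>3 and len(r)>3: print(x0,'L',np.percentile(l,[3,97]).round(1),'R',np.percentile(r,[3,97]).round(1),'mid',((np.percentile(l,3)+np.percentile(r,97))/2).round(1))
lips('top')
x,y,h=loc('top')
q=(h>16)&(h<24)&(x>-115)&(x<60)&(abs(y)<62)
for x0 in (-100,-85,-70,-10,30):
    k=q&(x>x0)&(x<x0+10); print('base',x0,y[k].min().round(1),y[k].max().round(1))
for tag in('s2','t3'):
    x,y,h=loc(tag); k=(h>125)&(h<172)&(abs(y)<75)&(x>-115)&(x<-60); print(tag,k.sum(),'body y',np.percentile(y[k],[1,50,99]).round(1),'x',np.percentile(x[k],[1,99]).round(1))
    k=k&(h<150)&(y>55); 
    if k.sum()>10: print(' end face y median',np.median(y[k]).round(2), np.polyfit(x[k],y[k],1).round(3), np.polyfit(h[k],y[k],1).round(3))
E
```

```text
-30 L [25.6 44.1] R [-44.3 -24.9] mid 0.3
-18 L [24.9 44.6] R [-44.3 -25.7] mid -0.4
-6 L [25.2 44.1] R [-44.  -24.9] mid 0.1
6 L [33.  50.7] R [-50.4 -33.1] mid -0.0
18 L [35.9 53. ] R [-52.5 -32.2] mid 1.8
30 L [24.9 44. ] R [-44.2 -25.6] mid -0.3
42 L [ 2.  44.4] R [-43.9  -2. ] mid 0.0
base -100 -54.9 54.9
base -85 -54.9 55.0
base -70 -54.9 54.9
base -10 -54.9 55.0
base 30 -54.6 55.1
s2 554 body y [-39.1  61.   63.8] x [-104.3  -60.5]
 end face y median 61.57 [-3.1000e-02  5.8887e+01] [1.5000e-02 5.9354e+01]
t3 18 body y [-59.5  52.4  59.1] x [-105.7 -104.4]
```

Clamp frame is confirmed (lip midline within 0.4 mm), and the held camera's end face is at y=61.6 against 62 expected. Lowering.

Emit:
step_arm(
  motion=[
    [[0,0,-0.02,0,0,0,0.03],[0,0,-0.025,0,0,0,0.03],[0,0,-0.02,0,0,0,0.03],[0,0,-0.008,0,0,0,0.03],[0,0,0,0,0,0,0.03]],
  ],
)

```text
clock: 7.4
ee_pos: [0.4876, 0.0532, 0.1047]
tcp_rot: [-1.313, 1.037, -1.034]
wrist_force: [-0.3, -1.2, -4.8]
opening: 0.0399
```

Emit:
step_arm(
  motion=[
    [[0,0,-0.003,0,0,0,0.03],[0,0,0,0,0,0,0.03],[0,0,0,0,0,0,0.03]],
  ],
)

```text
clock: 7.7
ee_pos: [0.4888, 0.0537, 0.1034]
tcp_rot: [-1.31, 1.033, -1.035]
wrist_force: [-0.4, 0.2, -5.5]
opening: 0.0399
```

Emit:
step_arm(
  motion=[
    [[0,0,-0.002,0,0,0,0.03],[0,0,0,0,0,0,0.03]],
  ],
)

```text
clock: 7.9
ee_pos: [0.4882, 0.0538, 0.1007]
tcp_rot: [-1.311, 1.034, -1.034]
wrist_force: [0.0, 0.2, -5.2]
opening: 0.0397
```

Emit:
step_arm(
  motion=[
    [[0,0,-0.001,0,0,0,0.03],[0,0,0,0,0,0,0.03]],
  ],
)

```text
clock: 8.1
ee_pos: [0.4881, 0.0537, 0.0995]
tcp_rot: [-1.311, 1.034, -1.034]
wrist_force: [-0.8, -1.2, -5.5]
opening: 0.04
```

Emit:
step_arm(
  motion=[
    [[0,0,-0.001,0,0,0,0.03],[0,0,0,0,0,0,0.03]],
  ],
)

```text
clock: 8.3
ee_pos: [0.4884, 0.0538, 0.0991]
tcp_rot: [-1.311, 1.034, -1.035]
wrist_force: [-1.0, 0.4, -0.3]
opening: 0.0401
```

Emit:
step_arm(
  motion=[
    [[0.008,0.0014,0,0,0,0,0.03],[0.0078,0.0019,0,0,0,0,0.03],[0.0078,0.0019,0,0,0,0,0.03],[0.0078,0.0019,0,0,0,0,0.03],[0,0,0,0,0,0,0.03]],
  ],
)

```text
clock: 8.8
ee_pos: [0.5222, 0.0613, 0.0992]
tcp_rot: [-1.308, 1.032, -1.036]
wrist_force: [0.5, 0.4, 3.7]
opening: 0.0397
```

Emit:
step_arm(
  motion=[
    [[0.0049,0.0012,0,0,0,0,0.03],[0.0049,0.0012,0,0,0,0,0.03],[0,0,0,0,0,0,0.03]],
  ],
)

```text
clock: 9.1
ee_pos: [0.5304, 0.0634, 0.0991]
tcp_rot: [-1.31, 1.033, -1.035]
wrist_force: [-0.5, 0.9, 4.8]
opening: 0.0399
```

```bash
cat >> h.py <<'E'
def st():
    s=bot.read_state(); a=np.radians(13.45); d=(s['ee_pos'][:2]-[.571,.0729])*1000; c,n=np.cos(a),np.sin(a); f=s['wrist_force']
    R=Ro.from_rotvec(s['tcp_rot']).as_matrix()
    print('short',round(-5-(c*d[0]+n*d[1]),2),'lat',round(c*d[1]-n*d[0],2),'z',s['ee_pos'][2].round(4),'Fx',round(c*f[0]+n*f[1],1),'Fy',round(c*f[1]-n*f[0],1),'Fz',f[2].round(1),'T',s['wrist_torque'].round(2),'yaw',np.degrees(np.arctan2(R[1,2],R[0,2])).round(2),'tilt',R[2,[0,2]].round(4),'op',s['opening'].round(4),s['clock'])
E
python3 -c "from h import *;st()"
```

```text
Traceback (most recent call last):
  File "h.py", line 24, in st
    print('short',round(-5-(c*d[0]+n*d[1]),2),'lat',round(c*d[1]-n*d[0],2),'z',s['ee_pos'][2].round(4),'Fx',round(c*f[0]+n*f[1],1),'Fy',round(c*f[1]-n*f[0],1),'Fz',f[2].round(1),'T',s['wrist_torque'].round(2),'yaw',np.degrees(np.arctan2(R[1,2],R[0,2])).round(2),'tilt',R[2,[0,2]].round(4),'op',s['opening'].round(4),s['clock'])
                                                                                                                                                                                                                                                                                                      ^^^^^^^^^^^^^^^^^^
AttributeError: 'float' object has no attribute 'round'
```

```bash
sed -i "s/s\['opening'\].round(4)/round(float(s['opening']),4)/" h.py; python3 -c "from h import *;st()"
```

```text
short 36.67 lat 0.19 z 0.0991 Fx -0.3 Fy 1.0 Fz 4.8 T [-0.12  0.34 -0.04] yaw 13.47 tilt [0.0002 0.0018] op 0.0399 9.1
```

Emit:
step_arm(
  motion=[
    [[0.0049,0.0012,0.0004,0,0,0,0.03],[0.0049,0.0012,0,0,0,0,0.03],[0,0,0,0,0,0,0.03]],
  ],
)

```text
clock: 9.4
ee_pos: [0.538, 0.0654, 0.0993]
tcp_rot: [-1.314, 1.037, -1.033]
wrist_force: [-6.1, -1.6, 9.3]
opening: 0.0401
```

```bash
python3 -c "from h import *;st()"
```

```text
short 28.86 lat 0.43 z 0.0993 Fx -6.3 Fy -0.2 Fz 9.3 T [-0.32  1.13 -0.08] yaw 13.47 tilt [-0.0003 -0.0036] op 0.0401 9.4
```

Emit:
step_arm(
  motion=[
    [[0.0039,0.0009,0.0003,0,0,0,0.03],[0.0039,0.0009,0,0,0,0,0.03],[0,0,0,0,0,0,0.03]],
  ],
)

```text
clock: 9.7
ee_pos: [0.5425, 0.0667, 0.0996]
tcp_rot: [-1.319, 1.041, -1.029]
wrist_force: [-11.4, -2.7, 13.1]
opening: 0.0399
```

```bash
python3 -c "from h import *;st()"
```

```text
short 24.15 lat 0.56 z 0.0996 Fx -11.8 Fy 0.0 Fz 13.1 T [-0.57  2.24 -0.08] yaw 13.48 tilt [-0.0007 -0.0104] op 0.0399 9.7
```

Emit:
step_arm(
  motion=[
    [[0.0039,0.0009,0,0,0,0,0.03],[0.0039,0.0009,0,0,0,0,0.03],[0,0,0,0,0,0,0.03]],
  ],
)

```text
clock: 10.0
ee_pos: [0.5526, 0.069, 0.0994]
tcp_rot: [-1.315, 1.038, -1.032]
wrist_force: [-7.1, -1.7, 7.8]
opening: 0.0401
```

```bash
python3 -c "from h import *;st()"
```

```text
short 13.77 lat 0.52 z 0.0994 Fx -7.3 Fy 0.0 Fz 7.8 T [-0.24  1.24 -0.01] yaw 13.47 tilt [-0.0007 -0.0051] op 0.0401 10.0
```

Riding on the edges as expected. Pushing on home.

Emit:
step_arm(
  motion=[
    [[0.0039,0.0009,0,0,0,0,0.03],[0.0029,0.0007,0,0,0,0,0.03],[0,0,0,0,0,0,0.03]],
  ],
)

```text
clock: 10.3
ee_pos: [0.5594, 0.0707, 0.0994]
tcp_rot: [-1.315, 1.038, -1.032]
wrist_force: [-6.5, -0.8, 8.2]
opening: 0.0398
```

```bash
python3 -c "from h import *;st()"
```

```text
short 6.79 lat 0.52 z 0.0994 Fx -6.5 Fy 0.7 Fz 8.2 T [-0.29  1.31  0.06] yaw 13.47 tilt [-0.0007 -0.0051] op 0.0398 10.3
```

Emit:
step_arm(
  motion=[
    [[0.0029,0.0007,0,0,0,0,0.03],[0.0029,0.0007,0,0,0,0,0.03],[0,0,0,0,0,0,0.03]],
  ],
)

```text
clock: 10.6
ee_pos: [0.5674, 0.0724, 0.0992]
tcp_rot: [-1.312, 1.035, -1.034]
wrist_force: [-4.2, 0.3, 3.9]
opening: 0.0398
```

```bash
python3 -c "from h import *;st()"
```

```text
short -1.36 lat 0.31 z 0.0992 Fx -4.0 Fy 1.2 Fz 3.9 T [-0.18  0.6  -0.07] yaw 13.46 tilt [-0.0002 -0.0008] op 0.0398 10.6
```

Emit:
step_arm(
  motion=[
    [[0.0019,0.0005,0,0,0,0,0.03],[0,0,0,0,0,0,0.03]],
  ],
)

```text
clock: 10.8
ee_pos: [0.5677, 0.0724, 0.0993]
tcp_rot: [-1.314, 1.037, -1.033]
wrist_force: [-6.4, -2.3, 8.2]
opening: 0.0401
```

```bash
python3 -c "from h import *;st()"
```

```text
short -1.63 lat 0.27 z 0.0993 Fx -6.8 Fy -0.7 Fz 8.2 T [-0.35  1.28 -0.07] yaw 13.47 tilt [-0.0002 -0.0041] op 0.0401 10.8
```

Emit:
step_arm(
  motion=[
    [[0.0019,0.0005,0,0,0,0,0.03],[0,0,0,0,0,0,0.03]],
  ],
)

```text
clock: 11.0
ee_pos: [0.568, 0.0725, 0.0995]
tcp_rot: [-1.317, 1.039, -1.031]
wrist_force: [-11.2, -2.3, 12.5]
opening: 0.0399
```

```bash
python3 -c "from h import *;st()"
```

```text
short -1.95 lat 0.27 z 0.0995 Fx -11.4 Fy 0.4 Fz 12.5 T [-0.61  1.98 -0.  ] yaw 13.48 tilt [-0.0002 -0.0076] op 0.0399 11.0
```

It's against the stop: force rises with no further travel. I'll unload, release and rise.

Emit:
step_arm(
  motion=[
    [[-0.0034,-0.0008,0,0,0,0,0.03],[0,0,0,0,0,0,0.06],[0,0,0,0,0,0,0.075],[0,0,0,0,0,0,0.075],[0,0,0,0,0,0,0.075]],
  ],
)

```text
clock: 11.5
ee_pos: [0.5683, 0.0725, 0.0991]
tcp_rot: [-1.311, 1.034, -1.035]
wrist_force: [-0.5, -0.1, 0.1]
opening: 0.0688
```

Emit:
step_arm(
  motion=[
    [[0,0,0.03,0,0,0,0.075],[0,0,0.04,0,0,0,0.075],[0,0,0.04,0,0,0,0.075],[-0.02,0.04,0,0,0,0,0.0],[-0.02,0.04,0,0,0,0,0.0]],
  ],
)

```text
clock: 12.0
ee_pos: [0.5288, 0.1529, 0.2109]
tcp_rot: [-1.306, 1.034, -1.038]
wrist_force: [1.4, 1.4, -0.1]
opening: 0.0617
```

Emit:
step_arm(
  motion=[
    [[0,0.04,0,0,0,0.14,0.0],[0,0.04,0,0,0,0.14,0.0],[0,0,0,0,0,0.14,0.0],[0,0,0,0,0,0.14,0.0],[0,0,0,0,0,0.14,0.0]],
  ],
)

```text
clock: 12.5
ee_pos: [0.5278, 0.2331, 0.2091]
tcp_rot: [-1.514, 0.492, -0.493]
wrist_force: [-0.9, -0.6, 0.5]
opening: 0.0218
```

```bash
python3 - <<'E'
from h import *
st(); print(bot.read_state()['ee_pos'])
snap('side','s4'); snap('top','t4')
a=cv2.imread('pics/t4.png')[200:340,230:350]; b=cv2.imread('pics/s4.png')[190:330,280:420]
cv2.imwrite('pics/c5.png',np.hstack([cv2.resize(a,(360,420)),cv2.resize(b,(420,420),interpolation=cv2.INTER_CUBIC)]))
E
```

```text
short -0.3 lat 165.85 z 0.2091 Fx -1.0 Fy -0.3 Fz 0.5 T [0.01 0.04 0.05] yaw 53.97 tilt [0.0001 0.0001] op 0.0218 12.5
[0.52784995 0.23310317 0.20905673]
```

View pics/c5.png

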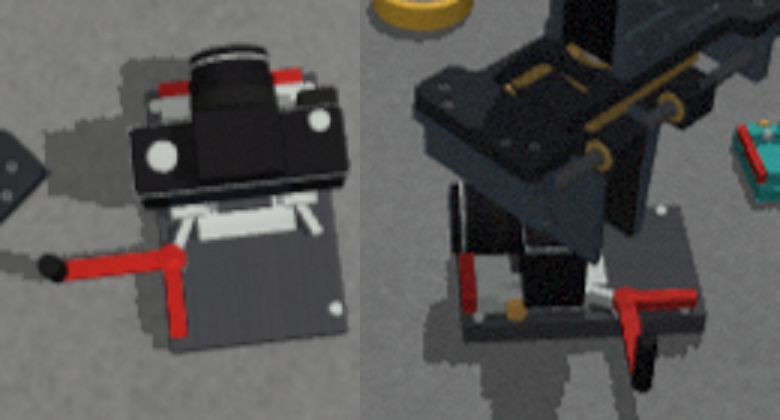

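Camera is home: its rear plate edge sits under the lips and it is upright. The gate is still open with its post at crop (52,268). I'll verify the pose numerically while positioning for the sweep.

Emit:
step_arm(
  motion=[
    [[-0.001,-0.01,-0.01,0,0,-0.1414,0],[-0.001,-0.01,-0.01,0,0,-0.1414,0],[-0.001,-0.01,-0.01,0,0,-0.1414,0],[0,-0.01,0,0,0,-0.1414,0],[0,-0.01,0,0,0,-0.1414,0]],
  ],
)

```text
clock: 13.1
ee_pos: [0.5248, 0.1819, 0.1788]
tcp_rot: [-1.305, 1.047, -1.047]
wrist_force: [0.2, -0.1, 1.1]
opening: 0.0002
```

Emit:
step_arm(
  motion=[
    [[0,0,-0.04,0,0,0,0],[0,0,-0.04,0,0,0,0],[0,0,-0.03,0,0,0,0],[0,0,-0.01,0,0,0,0],[0,0,0,0,0,0,0]],
  ],
)

```text
clock: 13.6
ee_pos: [0.5243, 0.1822, 0.0582]
tcp_rot: [-1.31, 1.042, -1.04]
wrist_force: [0.4, -0.0, 0.6]
opening: 0.0006
```

```bash
python3 - <<'E'
from h import *
st(); e=bot.read_state()['ee_pos']; print(e)
P=cloud(load('t4')); v,u=np.mgrid[0:480,0:640]
Q=P[(P[...,2]>.119)&(P[...,2]<.13)&(u>270)&(u<350)&(v>200)&(v<280)]
r=cv2.minAreaRect((Q[:,:2]*1000).astype(np.float32)); print('hump',len(Q),r,np.median(Q[:,2])) 
a=np.radians(13.45); print('expected',571-5*np.cos(a),72.9-5*np.sin(a))
c=np.array([.5072,.107]); th=a; n=13
off=np.array([np.cos(th),np.sin(th)]); post=c+.07*np.array([-np.sin(th),np.cos(th)])
p=post+.022*off; print('approach',(p-e[:2]).round(4)); w=1.56/n
for i in range(n):
    R=np.array([[np.cos(w),-np.sin(w)],[np.sin(w),np.cos(w)]]); q=c+R@(p-c); print(i,(q-p).round(4),round(w,3)); p=q
E
```

```text
short 15.03 lat 117.13 z 0.0582 Fx 0.3 Fy -0.1 Fz 0.6 T [-0.07  0.05 -0.01] yaw 12.96 tilt [ 0.0002 -0.0025] op 0.0006 13.6
[0.52427808 0.18216357 0.05824269]
hump 699 ((567.3766479492188, 71.67913055419922), (40.15294647216797, 50.027976989746094), 13.796440124511719) 0.12413360961127834
expected 566.1371336518401 71.73701638879355
approach [-0.012 -0.002]
0 [-0.0088  0.0001] 0.12
1 [-0.0087 -0.001 ] 0.12
2 [-0.0086 -0.002 ] 0.12
3 [-0.0083 -0.003 ] 0.12
4 [-0.0078 -0.004 ] 0.12
5 [-0.0073 -0.0049] 0.12
6 [-0.0067 -0.0057] 0.12
7 [-0.0059 -0.0065] 0.12
8 [-0.0051 -0.0072] 0.12
9 [-0.0042 -0.0077] 0.12
10 [-0.0033 -0.0082] 0.12
11 [-0.0023 -0.0085] 0.12
12 [-0.0012 -0.0087] 0.12
```

The hump is within about 1 mm of home (touching the stop), at the right height and yaw. Sweeping the gate.

Emit:
step_arm(
  motion=[
    [[-0.012,-0.002,0,0,0,0,0],[-0.0088,0.0001,0,0,0,0.12,0],[-0.0087,-0.001,0,0,0,0.12,0],[-0.0086,-0.002,0,0,0,0.12,0],[-0.0083,-0.003,0,0,0,0.12,0]],
  ],
)

```text
clock: 14.1
ee_pos: [0.4791, 0.1752, 0.0615]
tcp_rot: [-1.461, 0.667, -0.673]
wrist_force: [1.4, -0.0, 0.8]
opening: 0.0002
```

Emit:
step_arm(
  motion=[
    [[-0.0078,-0.004,0,0,0,0.12,0],[-0.0073,-0.0049,0,0,0,0.12,0],[-0.0067,-0.0057,0,0,0,0.12,0],[-0.0059,-0.0065,0,0,0,0.12,0],[-0.0051,-0.0072,0,0,0,0.12,0]],
  ],
)

```text
clock: 14.6
ee_pos: [0.4458, 0.1468, 0.0614]
tcp_rot: [-1.559, 0.2, -0.206]
wrist_force: [0.3, 1.2, 0.8]
opening: 0.0007
```

Emit:
step_arm(
  motion=[
    [[-0.0042,-0.0077,0,0,0,0.12,0],[-0.0033,-0.0082,0,0,0,0.12,0],[-0.0023,-0.0085,0,0,0,0.12,0],[-0.0012,-0.0087,0,0,0,0.12,0],[0,0,0,0,0,0,0]],
  ],
)

```text
clock: 15.1
ee_pos: [0.4348, 0.1128, 0.061]
tcp_rot: [-1.564, -0.172, 0.167]
wrist_force: [-0.4, 0.5, -0.2]
opening: 0.0006
```

```bash
python3 -c "
from h import *
st();e=bot.read_state()['ee_pos'][:2]-[.5072,.107]; print(np.linalg.norm(e),np.degrees(np.arctan2(e[1],e[0])))"
```

```text
short 118.18 lat 70.5 z 0.061 Fx -0.3 Fy 0.6 Fz -0.2 T [ 0.02  0.02 -0.06] yaw 102.34 tilt [0.0032 0.0001] op 0.0006 15.1
0.07263591971567687 175.4113349833777
```

Emit:
step_arm(
  motion=[
    [[0.0,-0.002,0,0,0,0.02,0],[0,-0.002,0,0,0,0.02,0],[0,0,0,0,0,0,0]],
  ],
)

```text
clock: 15.4
ee_pos: [0.435, 0.1093, 0.0597]
tcp_rot: [-1.561, -0.202, 0.201]
wrist_force: [0.5, 0.6, 0.2]
opening: 0.0004
```

Emit:
step_arm(
  motion=[
    [[0.0,-0.002,0,0,0,0,0],[0,0,0,0,0,0,0]],
  ],
)

```text
clock: 15.6
ee_pos: [0.4348, 0.1071, 0.0593]
tcp_rot: [-1.561, -0.202, 0.201]
wrist_force: [0.3, 0.7, 0.6]
opening: 0.0
```

Emit:
step_arm(
  motion=[
    [[0.0,-0.002,0,0,0,0,0],[0,0,0,0,0,0,0]],
  ],
)

```text
clock: 15.8
ee_pos: [0.4347, 0.105, 0.0592]
tcp_rot: [-1.561, -0.202, 0.202]
wrist_force: [1.0, 1.2, 1.0]
opening: 0.0006
```

Emit:
step_arm(
  motion=[
    [[0.0,-0.002,0,0,0,0,0],[0,0,0,0,0,0,0]],
  ],
)

```text
clock: 16.0
ee_pos: [0.4347, 0.1034, 0.0593]
tcp_rot: [-1.561, -0.202, 0.201]
wrist_force: [1.6, 1.9, 0.2]
opening: 0.0004
```

Emit:
step_arm(
  motion=[
    [[0.0,-0.002,0,0,0,0,0],[0,0,0,0,0,0,0]],
  ],
)

```text
clock: 16.2
ee_pos: [0.4348, 0.1029, 0.0593]
tcp_rot: [-1.558, -0.201, 0.199]
wrist_force: [0.1, 10.1, -1.6]
opening: -0.0
```

Emit:
step_arm(
  motion=[
    [[0.0,-0.002,0,0,0,0,0],[0,0,0,0,0,0,0]],
  ],
)

```text
clock: 16.4
ee_pos: [0.4349, 0.1025, 0.0594]
tcp_rot: [-1.555, -0.2, 0.197]
wrist_force: [-0.3, 17.1, -2.0]
opening: 0.0007
```

A firm stop. I'll back off, rise and check.

Emit:
step_arm(
  motion=[
    [[0.0,0.01,0,0,0,0,0],[-0.005,0.02,0,0,0,0,0],[-0.005,0.02,0.02,0,0,0,0],[0,0.02,0.04,0,0,0,0],[0,0.02,0.05,0,0,0,0]],
  ],
)

```text
clock: 16.9
ee_pos: [0.4231, 0.1875, 0.1658]
tcp_rot: [-1.564, -0.199, 0.206]
wrist_force: [2.1, 0.6, 0.2]
opening: 0.0003
```

Emit:
step_arm(
  motion=[
    [[-0.01,0.04,0.04,0,0,0,0],[-0.01,0.04,0,0,0,0,0],[-0.01,0.04,0,0,0,0,0],[-0.01,0.04,0,0,0,0,0],[0,0,0,0,0,0,0]],
  ],
)

```text
clock: 17.4
ee_pos: [0.3849, 0.3459, 0.2003]
tcp_rot: [-1.56, -0.206, 0.206]
wrist_force: [0.8, -0.2, -0.7]
opening: 0.0006
```

```bash
python3 - <<'E'
from h import *
st(); snap('top','t5'); z=load('t5'); P=cloud(z); v,u=np.mgrid[0:480,0:640]
Q=P[(P[...,2]>.119)&(P[...,2]<.13)&(u>270)&(u<350)&(v>200)&(v<280)]
r=cv2.minAreaRect((Q[:,:2]*1000).astype(np.float32)); print('hump',r,np.median(Q[:,2]))
k=(P[...,2]>.064)&(P[...,2]<.076)&(u>250)&(u<345)&(v>285)&(v<350); p=P[k].mean(0); e=p[:2]-[.5072,.107]
print('post',k.sum(),p,np.linalg.norm(e),'gate',np.radians((np.degrees(np.arctan2(e[1],e[0]))-103.45)%360))
d0=load('top')['im'].astype(int)-z['im']; print('pots/tape diff',[np.abs(d0[a:b,c:e]).mean().round(2) for a,b,c,e in((100,175,245,310),(95,180,365,425),(170,230,455,520))])
cv2.imwrite('pics/c6.png',cv2.resize(cv2.imread('pics/t5.png')[80:360,200:540],None,fx=2.1,fy=2.1))
E
```

```text
short 112.52 lat 308.85 z 0.2003 Fx 0.7 Fy -0.4 Fz -0.7 T [0.03 0.02 0.04] yaw 105.01 tilt [0.0002 0.0007] op 0.0006 17.4
hump ((567.3903198242188, 71.67131805419922), (40.144962310791016, 50.013248443603516), 13.058975219726562) 0.12409956566094607
post 51 [0.44020387 0.08862585 0.06998568] 0.06947007194221679 gate 1.6037247161556565
pots/tape diff [np.float64(0.93), np.float64(1.04), np.float64(1.02)]
```

View pics/c6.png

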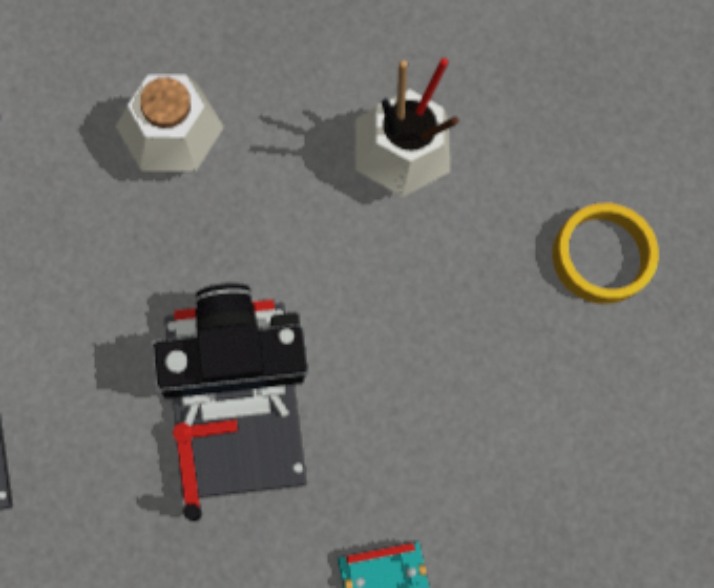

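The gate reads 1.60 rad shut, with its arm barring the channel at crop (210,430). The camera is home, the pots and tape are unchanged, and the robot is clear.

```bash
python3 -c "
from plant import bot
print(bot.finish_job())"
```

```text
the job is handed in; nothing more can be done
None
```

The camera is fully home in the large dark clamp and the red gate is shut behind it. I handed the job in at about 17.5 s of the 54 s allowed.

The gate started about 0.25 rad ajar, so I first pushed it fully open with the closed fingers. I then picked the camera up by its hump, set the plate at the mouth and slid it in lens first. It passed the balls at about 12 N and came up firm against the end stop. After letting go, I swung the gate shut by its post until it stopped firmly.

Last checks:
- **Camera:** the hump is about 1.2 mm past the computed home point, which fits the plate touching the stop (about 1 mm gap). Height is 124.1 mm against 124 expected, and it is upright and aligned with the clamp within measuring error.
- **Gate:** the post's position gives 1.60 rad, fully shut.
- **Pots and tape:** unchanged between the first and last top views.
- **Robot:** clear of everything, and the highest wrist force I read was about 17 N.

No check failed or disagreed. The balls' click into the notches was judged from position and force, since it can't be seen directly.

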